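# Zero the indexing table and lock it

### The arm

A 6-joint arm with a two-finger parallel gripper is mounted at the origin on a cart in front of the work surface, level with it; the furniture and walls round the work are solid. World frame = base frame: x ahead of the robot, y to its left, z up, the work surface at z = 0. Lengths are in mm, angles in rad, forces in N, time in s.
With the tool pointing down it reaches from about 350 to 875 mm from the base axis. Payload 4.2 kg.
Tool frame: the origin (TCP) lies where the fingers leave the gripper's body, on its centre line; the fingertips stand ahead of it and the grasp point (between the pads) lies 54 mm ahead of it (arm.nose_length is the z of the fingertips in the tool frame, in mm); z points along the fingers, x is the direction in which the jaws open and shut, and the axes are right-handed (so a half turn about z gives the same grasp; the last joint's range is limited). The gripper opens to 85 mm and grips with 20 to 120 N. Pads are 22 mm wide; open, the fingers measure 114 mm over their backs; the gripper's body (76 mm by 85 mm) begins 54 mm behind the grasp point. The pads swing forward as they close: fully open they stand 13 mm farther back than shut.
Start: joints at [1.551, 0.385, 0.008, 0, -1.194, -0.259], TCP at [171.969, 600.854, 303.912] pointing down, gripper open.
Joint ranges: [-3.14, 3.14], [-1.21, 2.06], [-1.07, 1.41], [-3.16, 2.05], [-2.99, -0.16], [-3.1, 3.1]. Speed limits (rad/s): [2.79, 2.79, 3.14, 3.14, 3.14, 3.14].

### API

Orientations are given as a unit quaternion [x, y, z, w].
In Python, from bench import arm, imaging, job_done gives the robot as it stands.
- The arm moves only by the shell command python3 -m crank 'ROWS' [OPENING]. ROWS is a JSON object of lists of equal length, an entry for each row: "delta_pos": the shift along the tool's x, y, z in m, a list of three; "twist": the turn about the tool's z in rad. In form: {"delta_pos": [[tx, ty, tz], ...], "twist": [twist, ...]}. A call has 1 to 8 rows; each row shifts and turns the commanded pose from where the row before left it, along the tool's axes as they then stand; what a row does not reach is not made up. A row lasts 1/12 s, in which the tool goes at most 41.7 mm and 7.16 degrees, less where a joint would pass 70% of its speed; a pose out of reach is approached as far as the arm can. A call is refused whole if a number of a shift passes 0.0417 or a number of a turn 0.125, either way. A call with a gripper value outside its range is refused whole. OPENING is the opening, from 0 (shut) to 1 (fully open), set as the call begins (- or left out, the last holds). The fingers move at their own pace and stop on an object; the grip force is fixed at half the most. Time passes only in rows, so rows that do not move let the fingers close. It gives the time, the measured TCP pose, the force and the opening at its end, in the units of the state.
- arm.read_state(): the state, without advancing time (a new reading comes with each control period).
- imaging.get_image(name): name is "scene" or "side" or "wrist"; returns (picture, depth): 420x560x3 uint8, blue, green, red; 420x560 float32, mm along the optical axis (not along the pixel's ray), 0 where there is no reading.
- imaging.camera_model(name): a dict with "vfov" (degrees; the focal length in pixels is half the picture's height over the tangent of half this angle, whatever the lens; pixels are square), "cx", "cy" (the principal point, pixels), "T" (4x4, takes a point from camera to world coordinates); the wrist camera has in their place "hand_eye" (4x4, takes a point from camera to tool coordinates, whose origin is the TCP and whose axes are the tool frame's). Camera axes: x right, y up, looking along -z (the intrinsics and any distortion apply to the point x, -y, -z); pixel columns grow to the right and rows downward; lengths in mm; the calibration is good to about 2 mm. A picture is of the moment at which its call begins: read the wrist's pose just before it. camera_model takes no time and is no camera call.
- job_done(): hands the job in, once; it reports no verdict.
The state is a dict: "clock": time; "joints": joint angles; "joint_vel": joint speeds; "joint_efforts": joint torques, N m; "position": TCP position; "ee_rot": TCP orientation; "contact_force": force on the tool from outside, world axes, zero at the start; "wrist_torque": the same for the moment, N m; "gripper_width": finger opening in mm.
Only numpy, scipy, OpenCV 4.12 (cv2) and the standard library are available. Lean on these libraries where they do the work, as an engineer would, in place of code of your own. Each camera call takes 0.05 s, during which the arm holds its last target.

### The job

Set the indexing table to its zero: turn the round dial by its black pegs until the white line on it points straight at the fixed red pointer. Then press the red lever pad down until the lever clicks and stays down by itself, its pin locked in the dial's notch, and let go. Leave the things lying round the table where they are.

Things in the scene. Friction and masses are not known exactly. Their poses are not given: they have to be found in the camera images.
- index_table: Fixed green base plate 250 x 250 x 12 mm with a dark round dial and a steel lever with a red pad. Origin on the bench top (plate spans x -135 to +115, y -137 to +113 mm); x points from its front (red pointer, red pad) to its back, y left, z up. The dial's axis is at x 0, y +30 mm; the lever lies along the right side (y -105 mm). A green latch block 80 mm high stands between them.
- dial_center (a point): Centre of the dial's top face, 46 mm above the bench, on its axis. The dial is 154 mm across, 16 mm thick; in its middle a brown leather disc (72 mm across, 3 mm high) and a brass hub (24 mm across, 12 mm high). Three upright black pegs, 14 mm across, 32 mm high (tops 77 mm above the bench), stand 52 mm from the axis, 120 degrees apart.
- dial_peg (a point): Half-way up one of the three black pegs (62 mm above the bench). It turns with the dial. It stands 60 degrees clockwise, seen from above, from the white line (with the line at the pointer: 120 degrees from the table's +x axis, the line at 180); the other pegs stand 120 degrees to either side of it.
- dial_line_end (a point): Outer end of the white line engraved radially on the dial's top face (38 mm long, 4 mm wide), on the rim 77 mm from the axis. It turns with the dial.
- pointer_tip (a point): Tip of the fixed red pointer in front of the dial, at the height of the dial's face, 79.5 mm from the dial's axis towards the table's -x. When the dial is right, the line's outer end is 2.5 mm from it.
- dial (a joint): Dial angle, rad: 0 with the line at the pointer, grows anticlockwise from above; stops at -1.2 and 1.9; starts at 0.5 to 1.3. Light friction (2.5 N at a peg), stays where left. Within about 0.05 of 0 the lever's 8 mm pin enters the rim's only notch (11 mm wide) and centres the dial to 0.03; farther off it lands on the rim and stops the lever near 0.36, unlatched.
- lock_lever (a joint): Angle of the lever, rad: 0 up (its spring holds it there), growing as the pad is pressed down. The spring, and from about 0.32 on a sprung brass latch bolt beside the lever, resist with 2 to 8 N at the pad; at about 0.48 the bolt snaps over the lever and then holds it at about 0.49 (lever level). The hard stop is at 0.53. Let go before the snap, it springs back up.
- lever_pad (a point): Centre of the top face of the red lever pad (44 mm along the lever, 36 mm across). It moves with the lever: about 151 mm above the bench with the lever up, 64 mm when locked, at y -105 mm in the table's frame, 185 mm in front of the hinge.
- lever_hinge (a point): Hinge of the lever, 50 mm above the bench, at the back right of the table (x +85, y -105 mm in its frame); its axis runs along the table's y. A steel arm in the middle of the lever reaches over the right edge of the dial and carries the lock pin.
- wax_pot_mid (a point): Middle of a cream pot 50 mm across and 57 mm high, standing behind the table; leave it.
- beeswax_mid (a point): Middle of a yellow wax block 35 x 52 x 19 mm, lying in front of the table; leave it.
- marker_mid (a point): Middle of a white and red marker pen 135 mm long, 16 mm thick, lying in front of the table; leave it.
- bone_folder_mid (a point): Middle of a bone-coloured folder 121 x 31 x 9 mm, lying behind the table; leave it.

How it is judged:
By the outcome, as a careful person would: the job done as asked, in the order asked, and still so for the second after the job is handed in, with the robot touching nothing.
It also fails if it takes over 61 s, if anything falls off the work surface, if the arm or the gripper's body presses on something with over 40 N, if the wrist force passes 120 N, or if a joint passes its speed limit or range.

## Working session

There is one attempt and no reset: what is moved stays moved. The work goes in short steps, Python scripts to look and compute and a shell command to move; the robot and the scene stay as the last step left them, time stands still between calls to the robot, and variables do not carry over. Pictures are saved under pics/ and viewed, and the job is handed in when it is done.

```bash
ls; mkdir -p pics; python3 - <<'E'
from bench import arm, imaging
import cv2
s=arm.read_state(); print(s, arm.nose_length)
for n in ("scene","side","wrist"):
    im,d=imaging.get_image(n); cv2.imwrite(f"pics/a_{n}.png",im)
    import numpy as np; np.save(f"pics/a_{n}_d.npy",d)
    print(n,imaging.camera_model(n))
E
```

```text
pics
{'clock': 0.0, 'joints': array([ 1.55058574e+00,  3.85548848e-01,  6.63678314e-03, -5.29832071e-04,
       -1.19397810e+00, -2.58585913e-01]), 'joint_vel': array([ 1.22330961e-03,  9.65531960e-05,  1.78684925e-03,  6.47943902e-04,
        2.26758074e-04, -1.79469338e-03]), 'joint_efforts': array([ 3.24326093e-04, -3.92286694e+01,  1.88403279e+01,  4.18608114e+00,
       -4.68946091e-03, -2.16077694e-06]), 'position': array([171.85916619, 600.46825843, 302.82576965]), 'ee_rot': array([-6.01918776e-01,  7.98556592e-01, -6.70885881e-04, -8.40585377e-04]), 'contact_force': array([-0.3574177 , -0.22159957,  0.08857084]), 'wrist_torque': array([-0.01815903,  0.04486388,  0.00123299]), 'gripper_width': 85.35852560097234} 72.6
scene {'vfov': 53.45383711143617, 'cx': 283.42030037644855, 'cy': 212.00708775034133, 'T': array([[-8.05068697e-01,  3.14773361e-01, -5.02774426e-01,
         1.65443874e+02],
       [-5.92959514e-01, -4.50242463e-01,  6.67593244e-01,
         5.90467559e+02],
       [-1.62298264e-02,  8.35583303e-01,  5.49123972e-01,
         5.56209603e+02],
       [ 0.00000000e
[... 240 characters left out ...]
],
       [ 9.44206069e-01, -1.88260188e-01,  2.70246187e-01,
         2.73913844e+02],
       [-1.65695926e-03,  8.17805288e-01,  5.75492628e-01,
         6.63981202e+02],
       [ 0.00000000e+00,  0.00000000e+00,  0.00000000e+00,
         1.00000000e+00]])}
wrist {'vfov': 59.213222810608656, 'cx': 278.92330320536047, 'cy': 205.74905314342456, 'hand_eye': array([[ 9.99999160e-01,  4.62656054e-04, -1.21072737e-03,
         3.01981659e-01],
       [ 8.85145175e-05, -9.56317568e-01, -2.92329782e-01,
        -7.40721088e+01],
       [-1.29308800e-03,  2.92329429e-01, -9.56316806e-01,
        -6.93654856e+01],
       [ 0.00000000e+00,  0.00000000e+00,  0.00000000e+00,
         1.00000000e+00]])}
```

View pics/a_scene.png

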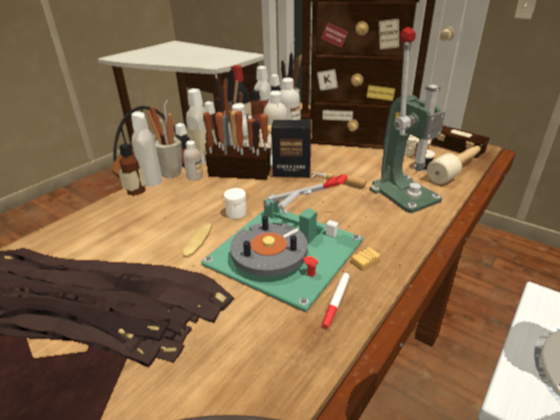

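View pics/a_side.png

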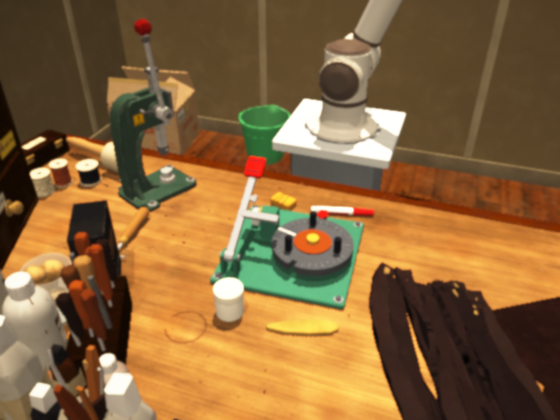

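View pics/a_wrist.png

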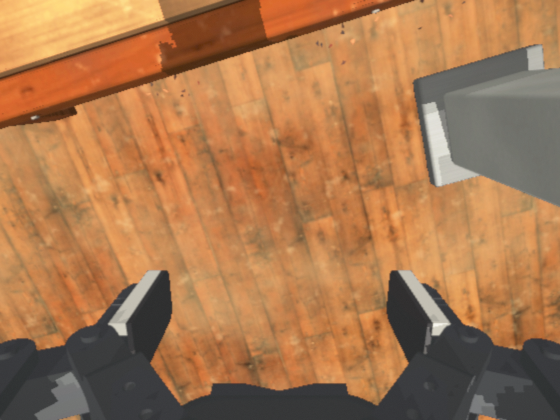

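The scene view shows the table around (285,250), with the dial at (270,247) and the red pad occluding the pointer near (311,266). In the side view the dial centre is at (313,240), the pad at (256,166) and the white line near (287,232). Next I'll work these out metrically.

```bash
cat > h.py <<'E'
import numpy as np, cv2
from bench import arm, imaging
from scipy.spatial.transform import Rotation as R
def model(n,s=None):
    m=imaging.camera_model(n)
    if n=="wrist":
        T=np.eye(4);T[:3,:3]=R.from_quat(s["ee_rot"]).as_matrix();T[:3,3]=s["position"]
        m["T"]=T@m["hand_eye"]
    m["f"]=210/np.tan(np.radians(m["vfov"]/2)); return m
def deproj(m,u,v,d):
    u=np.asarray(u,float);v=np.asarray(v,float)
    p=np.stack([(u-m["cx"])/m["f"]*d,-(v-m["cy"])/m["f"]*d,-d*np.ones_like(u)],-1)
    return p@m["T"][:3,:3].T+m["T"][:3,3]
def onplane(m,u,v,z):
    o=m["T"][:3,3]; q=deproj(m,u,v,1.0)-o
    return o+q*((z-o[2])/q[...,2])[...,None]
def proj(m,P):
    p=(np.asarray(P,float)-m["T"][:3,3])@m["T"][:3,:3]
    return np.stack([m["cx"]-m["f"]*p[...,0]/p[...,2],m["cy"]+m["f"]*p[...,1]/p[...,2]],-1)
def crop(im,x0,y0,x1,y1,k,fn):
    cv2.imwrite(fn,cv2.resize(im[y0:y1,x0:x1],None,fx=k,fy=k,interpolation=cv2.INTER_CUBIC))
E
python3 - <<'E'
from h import *
for n,b in (("scene",(190,180,390,330)),("side",(200,140,400,310))):
    im=cv2.imread(f"pics/a_{n}.png");d=np.load(f"pics/a_{n}_d.npy");m=model(n)
    crop(im,*b,4 if n=="scene" else 3,f"pics/c_{n}.png")
    hsv=cv2.cvtColor(im,cv2.COLOR_BGR2HSV)
    g=((hsv[...,0]>60)&(hsv[...,0]<95)&(hsv[...,1]>90))
    v,u=np.nonzero(g&(d>0)); P=deproj(m,u,v,d[v,u])
    k=(abs(P[:,2]-12)<6)&(P[:,0]<1000)&(u>b[0])&(u<b[2])&(v>b[1])&(v<b[3]);Q=P[k]
    print(n,k.sum(),np.median(Q[:,2]))
    r=cv2.minAreaRect(Q[:,:2].astype(np.float32));print(r,cv2.boxPoints(r))
    # hub / leather, red
    for nm,mk in (("orange",(hsv[...,0]>=3)&(hsv[...,0]<25)&(hsv[...,1]>170)&(hsv[...,2]>120)),("red",((hsv[...,0]<4)|(hsv[...,0]>174))&(hsv[...,1]>180)&(hsv[...,2]>110))):
        mk=mk.astype(np.uint8); N,L,S,C=cv2.connectedComponentsWithStats(mk)
        for i in range(1,N):
            if S[i,4]>15 and b[0]<C[i][0]<b[2] and b[1]<C[i][1]<b[3]:
                v,u=np.nonzero((L==i)&(d>0))
                if len(u): print(nm,C[i],S[i,4],np.median(deproj(m,u,v,d[v,u]),0))
E
```

```text
scene 305 11.349168526784524
((576.3038940429688, 48.35161590576172), (238.62002563476562, 232.6951904296875), 3.4616169929504395) [[450.18655  157.28302 ]
 [464.2366   -74.987625]
 [702.42126  -60.57979 ]
 [688.3712   171.69086 ]]
orange [268.24507042 245.33521127] 355 [581.12523168  89.61276226  48.27356608]
red [335.28289474 180.67105263] 152 [516.40729475 -47.29000342 153.662647  ]
red [310.35460993 265.24822695] 141 [488.12227498  80.84102649  44.76147333]
red [331.37837838 310.10810811] 37 [409.41184081 133.25219542  13.5700215 ]
red [325.63157895 322.18421053] 38 [402.84256113 162.48798047  12.04878867]
side 4843 10.656157218963699
((583.2655639648438, 42.91682434082031), (250.6648406982422, 244.67166137695312), 2.641315221786499) [[452.42865  159.34695 ]
 [463.70392  -85.06477 ]
 [714.1025   -73.513306]
 [702.8272   170.89842 ]]
orange [288.66583859 271.52189237] 64406 [579.85434096  39.49496588  -1.43825659]
orange [312.20430108 241.66666667] 651 [594.82182738  84.26508729  47.40368858]
red [254.48484848 166.64242424] 330 [527.02294856 -54.93743494 148.60781932]
red [362.51485149 211.83168317] 101 [413.98480423 145.5014554   11.07924939]
red [322.24590164 213.8852459 ] 61 [496.59452108  77.1460749   45.85381005]
```

```bash
python3 -m crank 2>&1 | head -20; ls -la
```

```text
invalid input
total 16
drwxr-xr-x  3 agent agent 4096 Dec  7 16:33 .
drwxr-xr-x 23 root  root  4096 Dec  7 16:31 ..
-rw-r--r--  1 agent agent  940 Dec  7 16:33 h.py
drwxr-xr-x  2 agent agent 4096 Dec  7 16:33 pics
```

View pics/c_scene.png

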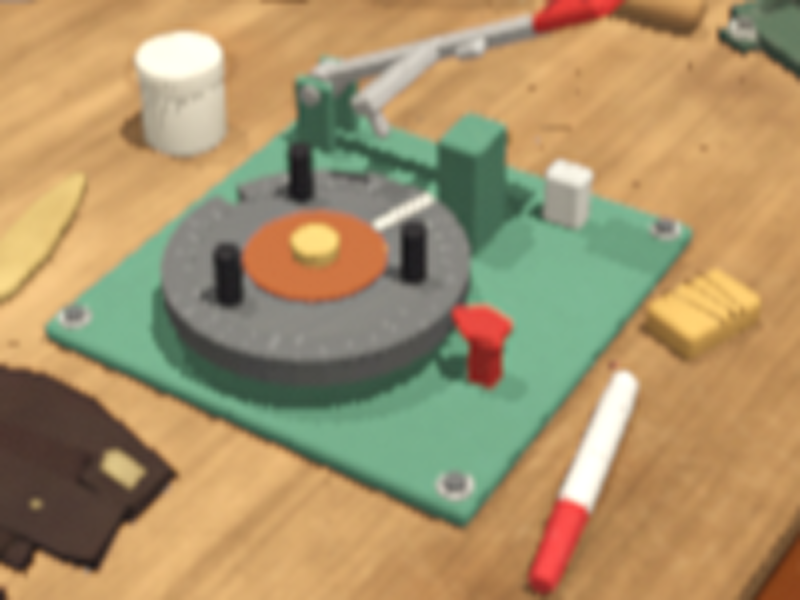

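View pics/c_side.png

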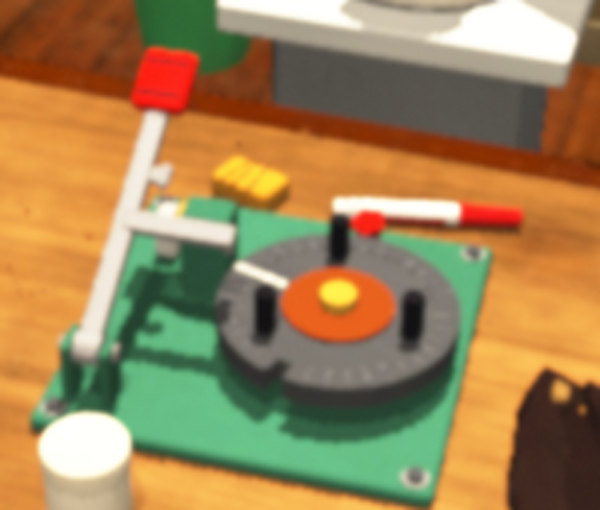

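```bash
python3 - <<'E'
from h import *
ms,mc=model("side"),model("scene")
S=lambda a:np.array(a)/3+[200,140]-.33
C=lambda a:np.array(a)/4+[190,180]-.37
def go(n,s,c,z):
    s=onplane(ms,*S(s),z) if s else None; c=onplane(mc,*C(c),z) if c else None
    print(n,s if s is None else s.round(1)[:2],c if c is None else c.round(1)[:2])
go("lineout",(236,266),(433,200),46)
go("linein",(287,286),(372,226),46)
go("pegF",(340,218),(413,230),77)
go("pegR",(265,290),(300,152),77)
go("pegL",(413,295),(228,250),77)
go("hub",(339,290),(315,240),58)
go("screwFL",(474,253),(455,485),14)
go("screwBL",(415,477),(73,316),14)
go("screwBR",(55,405),None,14)
go("screwFR",None,(665,228),14)
go("pointer",(350,218),(455,312),46)
E
```

```text
lineout [571.4   9.1] [568.    6.9]
linein [580.6  46.8] [580.6  43.5]
pegF [539.6  69.1] [537.4  68. ]
pegR [626.2  46.8] [623.4  46.9]
pegL [601.5 132.7] [599.7 131.2]
hub [588.3  83.2] [587.   81.9]
screwFL [464.3 146.3] [461.3 143.5]
screwBL [687.4 159.3] [685.5 158.2]
screwBR [700.  -63.5] None
screwFR None [475.9 -80.5]
pointer [495.7  64.7] [507.4  76. ]
```

Pixel results agree across the views to about 2–3 mm. The dial centre is near (588,82.5), the table yaw is about 3.5° and the dial angle is about +1.26. Dial_peg is at (538,68), on the robot's side and away from the lever. I'll move above it.

```bash
python3 -m crank '{"delta_pos": [[0.0252,-0.0324,0],[0.0252,-0.0324,0],[0.0252,-0.0324,0],[0.0252,-0.0324,0],[0.0252,-0.0324,0],[0.0252,-0.0324,0],[0.0252,-0.0324,0],[0.0252,-0.0324,0]], "twist": [0,0,0,0,0,0,0,0]}' 0.4
python3 -m crank '{"delta_pos": [[0.0252,-0.0324,0],[0.0252,-0.0324,0],[0.0252,-0.0324,0],[0.0252,-0.0324,0],[0.0252,-0.0324,0],[0.0252,-0.0324,0],[0.0252,-0.0324,0],[0.0252,-0.0324,0]], "twist": [0,0,0,0,0,0,0,0]}'
python3 -m crank '{"delta_pos": [[0,0,0],[0,0,0],[0,0,0],[0,0,0],[0,0,0],[0,0,0],[0,0,0],[0,0,0]], "twist": [-0.1,-0.1,-0.1,-0.1,-0.1,-0.06,0,0]}'
python3 - <<'E'
from h import *
s=arm.read_state(); print(s)
im,d=imaging.get_image("wrist"); cv2.imwrite("pics/w1.png",im)
np.savez("pics/w1.npz",d=d,p=s["position"],q=s["ee_rot"])
E
```

```text
clock: 0.82
position: [366.3, 333.8, 303.9]
ee_rot: [-0.602, 0.798, 0.0, -0.0]
contact_force: [0.7, 0.5, 0.3]
gripper_width: 33.7
clock: 1.48
position: [560.1, 68.6, 303.7]
ee_rot: [-0.602, 0.799, 0.0, -0.0]
contact_force: [0.7, 0.5, 0.4]
gripper_width: 34.4
clock: 2.15
position: [559.3, 70.5, 303.6]
ee_rot: [0.799, -0.602, -0.0, 0.0]
contact_force: [0.5, 0.0, -0.1]
gripper_width: 34.0
{'clock': 2.15, 'joints': array([ 4.12839011e-01,  2.81150389e-01, -1.45505589e-01, -1.38881717e-04,
       -1.14469956e+00,  1.43749070e+00]), 'joint_vel': array([ 0.00068987,  0.0002275 ,  0.00122766,  0.00020025,  0.00097538,
       -0.00166696]), 'joint_efforts': array([-2.19001266e-02, -3.35012734e+01,  1.84633523e+01,  4.10200417e+00,
       -1.67985116e-03,  4.87412978e-02]), 'position': array([559.2750214 ,  70.54260555, 303.64708061]), 'ee_rot': array([ 7.98702654e-01, -6.01725842e-01, -1.92171310e-04,  2.12714668e-04]), 'contact_force': array([ 0.45220887,  0.04557068, -0.05021787]), 'wrist_torque': array([-0.00669246, -0.01482279,  0.02386633]), 'gripper_width': 34.03690947483504}
```

View pics/w1.png

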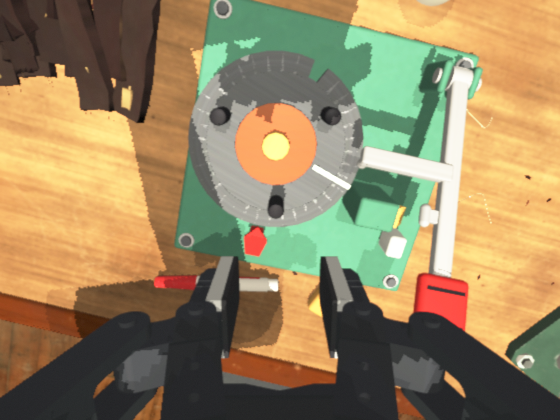

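The wrist view shows the dial's hub at (275,147), pegs at (276,206), (219,116) and (331,116), the line from (315,168) to (349,187), the red pointer at (256,240) and four screws.

```bash
cat >> h.py <<'E'
def measure(im,s,z=46,verbose=True):
    m=model("wrist",s); hsv=cv2.cvtColor(im,cv2.COLOR_BGR2HSV); out={}
    # leather+hub disc
    mk=((hsv[...,0]>=3)&(hsv[...,0]<32)&(hsv[...,1]>150)&(hsv[...,2]>150)).astype(np.uint8)
    return m,hsv
E
python3 - <<'E'
from h import *
z=np.load("pics/w1.npz");s=dict(position=z["p"],ee_rot=z["q"]);m=model("wrist",s)
im=cv2.imread("pics/w1.png")
g=lambda n,u,v,h:print(n,onplane(m,u,v,h).round(1)) or onplane(m,u,v,h)[:2]
hub=g("hub",275.5,147,58)
le=g("line out",349.5,187.5,46);li=g("line in",314,167.5,46)
# rim ellipse check: left/right/top/bottom extremes
for u,v in ((192,139),(362,140),(276,225)): g("rim",u,v,46)
bl=g("BL",222.5,8,14);fl=g("FL",185.5,240.5,14);fr=g("FR",391,282,14);br=g("BR",465,64.5,14)
a=lambda v:np.degrees(np.arctan2(v[1],v[0]))
print(a(bl-fl),a(fr-fl)+90,a(br-fr),a(br-bl)+90)
for n,u,v in(("F",275.5,200),("L",218,117),("R",332,117)): p=g(n,u,v,77); print(a(p-hub))
print("line",a(le-hub),a(le-li))
g("pointer",257.5,225.5,46)
q=np.array(s["ee_rot"]);print(R.from_quat(q).as_matrix().round(3))
crop(im,170,40,480,300,2,"pics/w1c.png")
E
```

```text
hub [587.   81.2  58. ]
line out [568.5   5.9  46. ]
line in [577.2  42.6  46. ]
rim [571.9 153.1  46. ]
rim [612.1   9.5  46. ]
rim [515.1  60.4  46. ]
BL [684.5 157.4  14. ]
FL [461.1 143.7  14. ]
FR [474.9 -80.5  14. ]
BR [700.4 -65.4  14. ]
3.4968548753039084 3.5254116540350964 3.8333508684291906 4.0808999526018965
F [547.2  69.7  77. ]
-163.93080387419937
L [599.7 131.3  77. ]
75.7583414109975
R [624.2  45.8  77. ]
-43.56827998010967
line -103.79507803057284 -103.34212716414818
pointer [509.8  77.   46. ]
[[ 0.276 -0.961 -0.001]
 [-0.961 -0.276 -0.   ]
 [-0.     0.001 -1.   ]]
```

View pics/w1c.png

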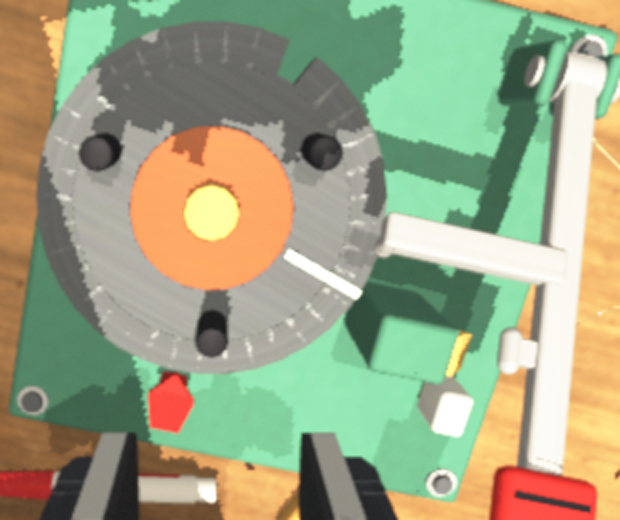

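```bash
python3 -m crank '{"delta_pos": [[-0.0016,0.011,0],[-0.0016,0.011,0],[0,0,0.035],[0,0,0.035],[0,0,0.035],[0,0,0.03],[0,0,0],[0,0,0]], "twist": [0,0,0,0,0,0,0,0]}'
python3 - <<'E'
from h import *
s=arm.read_state(); print(s["position"])
im,d=imaging.get_image("wrist"); cv2.imwrite("pics/w2.png",im)
E
```

```text
clock: 2.87
position: [537.1, 67.3, 168.1]
ee_rot: [0.799, -0.601, -0.001, 0.002]
contact_force: [-0.1, -0.1, 1.3]
gripper_width: 34.2
[537.0703646   67.30250054 168.11628368]
```

View pics/w2.png

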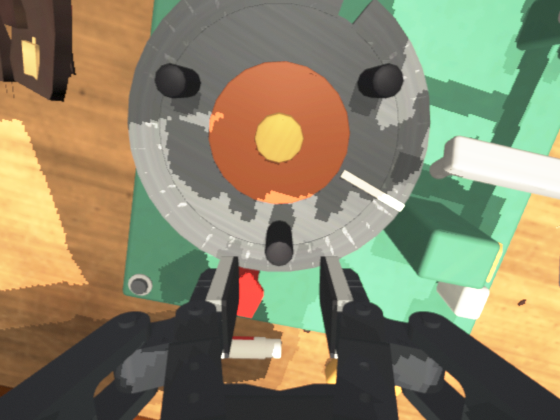

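The peg at (279,243) is centred between the fingers (gap centre about 280). I'll descend around it and close to a loose cage of about 18 mm.

```bash
python3 -m crank '{"delta_pos": [[0,0,0.014],[0,0,0.014],[0,0,0.0135],[0,0,0],[0,0,0]], "twist": [0,0,0,0,0]}'
python3 -m crank '{"delta_pos": [[0,0,0],[0,0,0],[0,0,0],[0,0,0]], "twist": [0,0,0,0]}' 0.2
python3 - <<'E'
from h import *
im,d=imaging.get_image("wrist"); cv2.imwrite("pics/w3.png",im)
E
```

```text
clock: 3.33
position: [538.5, 67.9, 129.3]
ee_rot: [0.799, -0.601, 0.001, -0.001]
contact_force: [0.0, -0.5, 0.5]
gripper_width: 33.9
clock: 3.67
position: [537.7, 67.7, 128.3]
ee_rot: [0.799, -0.601, 0.0, -0.001]
contact_force: [0.3, -0.7, -0.6]
gripper_width: 17.3
```

View pics/w3.png

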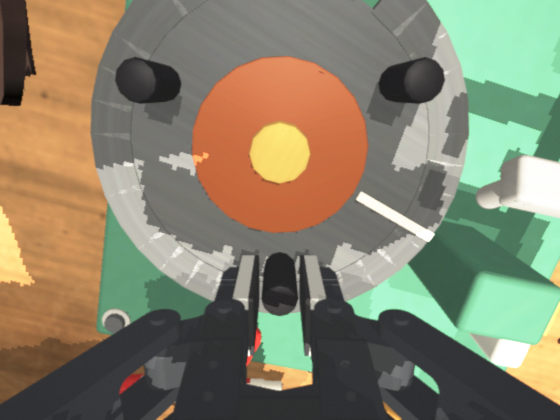

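The peg is caged between the pads. Now I'll sweep the arc clockwise, twisting with the dial.

```bash
python3 -m crank '{"delta_pos": [[-0.0052,-0.00026,0],[-0.0052,-0.00026,0],[-0.0052,-0.00026,0],[-0.0052,-0.00026,0],[-0.0052,-0.00026,0],[-0.0052,-0.00026,0],[0,0,0],[0,0,0]], "twist": [0.1,0.1,0.1,0.1,0.1,0.1,0,0]}'
python3 -m crank '{"delta_pos": [[-0.0052,-0.00026,0],[-0.0052,-0.00026,0],[-0.0052,-0.00026,0],[-0.0052,-0.00026,0],[0,0,0],[0,0,0]], "twist": [0.1,0.1,0.1,0.1,0,0]}'
python3 - <<'E'
from h import *
s=arm.read_state();im,d=imaging.get_image("wrist"); cv2.imwrite("pics/w4.png",im)
np.savez("pics/w4.npz",d=d,p=s["position"],q=s["ee_rot"])
E
```

```text
clock: 4.38
position: [538.0, 98.4, 127.5]
ee_rot: [-0.587, 0.81, 0.0, 0.0]
contact_force: [-0.5, -0.1, 0.7]
gripper_width: 17.4
clock: 4.88
position: [548.0, 116.1, 127.2]
ee_rot: [-0.415, 0.91, 0.0, -0.0]
contact_force: [-0.9, 0.4, 0.4]
gripper_width: 17.1
```

View pics/w4.png

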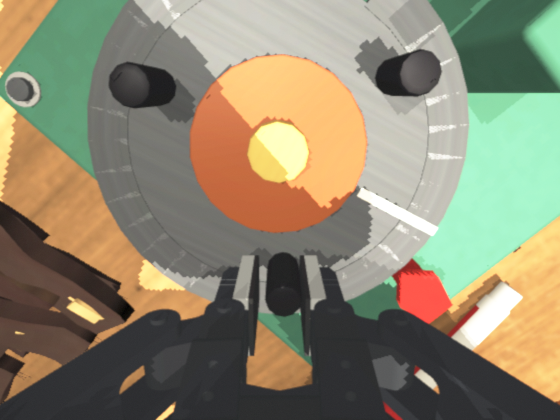

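The dial followed: the line now ends at (436,231), close to the pointer at (410,270). I'll measure what's left.

```bash
cat > ang.py <<'E'
import sys
from h import *
def ang(fn,npz):
    im=cv2.imread(fn);z=np.load(npz);s=dict(position=z["p"],ee_rot=z["q"]);m=model("wrist",s)
    hsv=cv2.cvtColor(im,cv2.COLOR_BGR2HSV)
    mk=((hsv[...,1]<60)&(hsv[...,2]>205)).astype(np.uint8)
    mk=cv2.morphologyEx(mk,cv2.MORPH_OPEN,np.ones((3,3),np.uint8))
    v,u=np.nonzero(mk);P=onplane(m,u,v,46)[:,:2]
    # leather disc centre
    lk=((hsv[...,0]<22)&(hsv[...,1]>150)&(hsv[...,2]>110)).astype(np.uint8)
    c0=np.array([587.3,81.8])
    N,L,S,C=cv2.connectedComponentsWithStats(mk)
    for i in range(1,N):
        k=L[v,u]==i
        if k.sum()<60: continue
        Q=P[k];r=np.linalg.norm(Q-c0,axis=1)
        if r.min()>30 and r.max()<85:
            vx,vy,x,y=cv2.fitLine(Q.astype(np.float32),cv2.DIST_L2,0,.01,.01).ravel()
            dq=np.array([vx,vy]); mid=Q.mean(0)
            if dq@(mid-c0)<0: dq=-dq
            off=np.cross(dq,c0-mid)
            print(k.sum(),"r",r.min(),r.max(),"dir",np.degrees(np.arctan2(dq[1],dq[0]))%360,"via centre",np.degrees(np.arctan2(*(mid-c0)[::-1]))%360,"off",off)
    rd=(((hsv[...,0]<4)|(hsv[...,0]>174))&(hsv[...,1]>180)&(hsv[...,2]>90)).astype(np.uint8)
    v,u=np.nonzero(rd);P=onplane(m,u,v,46)[:,:2];r=np.linalg.norm(P-c0,axis=1);k=r<110;print("red r min",r[k].min() if k.any() else None)
    t=P[k][r[k]<r[k].min()+3].mean(0);print("tip",t,np.degrees(np.arctan2(*(t-c0)[::-1]))%360)
    A=np.percentile(P[k],50,axis=0);print("pointer median",A,np.degrees(np.arctan2(*(A-c0)[::-1]))%360)
ang(*sys.argv[1:])
E
python3 ang.py pics/w1.png pics/w1.npz; python3 ang.py pics/w4.png pics/w4.npz; python3 - <<'E'
from h import *
z=np.load("pics/w4.npz");s=dict(position=z["p"],ee_rot=z["q"]);m=model("wrist",s)
print(onplane(m,278,152,58))
crop(cv2.imread("pics/w4.png"),330,150,530,330,4,"pics/w4c.png")
E
```

```text
264 r 38.68512262933524 78.18130700222052 dir 256.04514 via centre 256.9394904261919 off -0.9101314616285752
red r min 78.22341225871625
tip [507.79081937  76.7222191 ] 183.65417979618263
pointer median [493.37399657  75.38263077] 183.90858354466073
76 r 64.76549653727201 68.96182251500767 dir 357.66077 via centre 356.38170814324707 off 1.4888190057661577
1199 r 37.743114484829235 58.410352927515994 dir 19.860777 via centre 324.9869722586919 off 38.860190236773875
82 r 51.84503439541882 55.2389824000599 dir 28.653042 via centre 325.25534555293217 off 47.969385385382395
884 r 36.475654047149824 60.603913050962575 dir 20.853184 via centre 336.90424738184737 off 32.90205624798455
103 r 57.49828354491952 64.31815297470907 dir 14.852483 via centre 355.9125097044717 off 19.862493914774536
1742 r 36.23941783882699 60.45888525679603 dir 27.05808 via centre 349.6669526258622 off 27.81028243503696
62 r 61.389494246230186 65.40024481885895 dir 252.10652 via centre 266.690601961047 off -15.924115793009292
135 r 61.067487861475534 69.4668303699497 dir 247.38455 via centre 246.65196952477504 off 0
[... 499 characters left out ...]
198.66083 via centre 196.51304453773383 off 2.401812577937367
119 r 60.91229072930532 72.8260562993087 dir 188.46625 via centre 186.51662834637222 off 2.266212948067735
red r min 77.28043557623155
tip [508.89318088  74.37090412] 185.4126523802299
pointer median [504.33783132  74.33357471] 185.14264816884514
[587.84203579  81.16285924  58.        ]ang.py:21: DeprecationWarning: Arrays of 2-dimensional vectors are deprecated. Use arrays of 3-dimensional vectors instead. (deprecated in NumPy 2.0)
  off=np.cross(dq,c0-mid)
ang.py:21: DeprecationWarning: Arrays of 2-dimensional vectors are deprecated. Use arrays of 3-dimensional vectors instead. (deprecated in NumPy 2.0)
  off=np.cross(dq,c0-mid)
```

View pics/w4c.png

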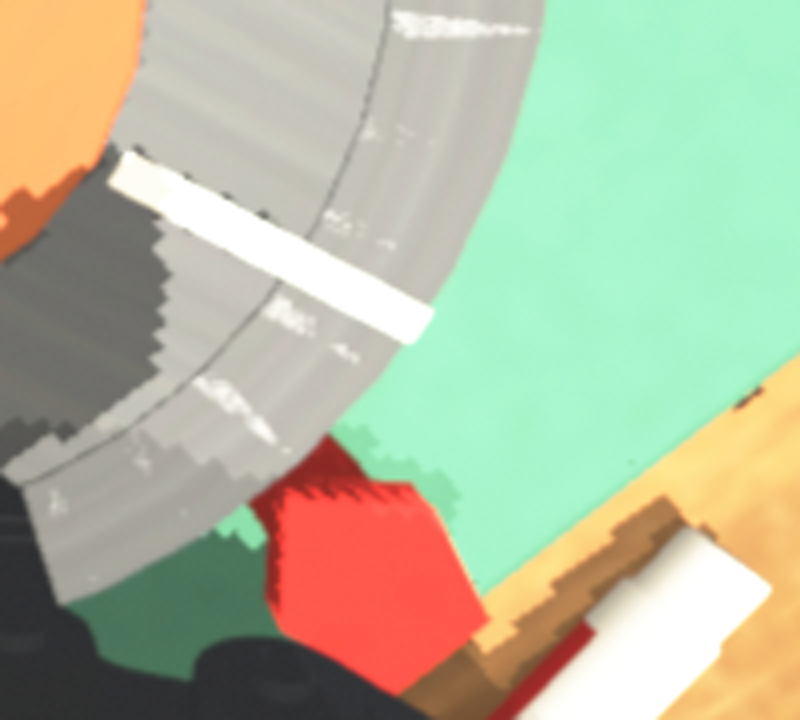

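About 17.6° (0.307 rad) remains. I'll push 0.28 and re-measure.

```bash
python3 -m crank '{"delta_pos": [[-0.0052,-0.00026,0],[-0.0052,-0.00026,0],[-0.00416,-0.00017,0],[0,0,0],[0,0,0]], "twist": [0.1,0.1,0.08,0,0]}'
python3 - <<'E'
from h import *
s=arm.read_state();im,d=imaging.get_image("wrist"); cv2.imwrite("pics/w5.png",im)
np.savez("pics/w5.npz",d=d,p=s["position"],q=s["ee_rot"])
im,d=imaging.get_image("scene"); crop(im,190,180,390,330,4,"pics/s5.png")
E
python3 -W ignore ang.py pics/w5.png pics/w5.npz
```

```text
clock: 5.35
position: [558.9, 125.6, 127.2]
ee_rot: [-0.284, 0.959, 0.0, -0.0]
contact_force: [-0.5, 0.9, -1.2]
gripper_width: 17.1
154 r 61.292974131066245 69.18967869158396 dir 342.36697 via centre 340.5226947713868 off 2.087852641063723
96 r 61.37403194517159 66.30964986676408 dir 353.3592 via centre 350.45846123686647 off 3.2230939838851658
98 r 65.16554736074254 72.40488016719787 dir 3.2729108 via centre 0.40674215058783436 off 3.420852576623975
82 r 60.89631215414017 67.17762003281211 dir 208.65266 via centre 210.95248847620815 off -2.5536707464747366
123 r 60.95758011086207 71.48996224025052 dir 200.7911 via centre 200.94733961618542 off -0.17881706332951097
993 r 38.161856740095146 77.27102892493093 dir 185.58733 via centre 185.73463992266142 off -0.1476893839340292
65 r 63.909740704041155 70.56624281248043 dir 189.55705 via centre 190.88224265408323 off -1.552285245872989
red r min 77.30366324385348
tip [508.86754252  73.47667914] 186.05760650283764
pointer median [502.11002378  78.44567117] 182.25483871574855
```

View pics/w5.png

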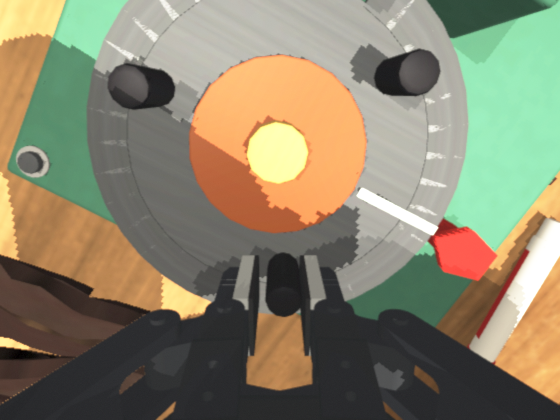

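```bash
python3 - <<'E'
from h import *
im=cv2.imread("pics/w5.png");z=np.load("pics/w5.npz");s=dict(position=z["p"],ee_rot=z["q"]);m=model("wrist",s)
crop(im,410,190,510,290,6,"pics/w5c.png")
c=np.array([587.5,81.5])
for yaw in (3.6,):
    y=np.radians(yaw);e=np.array([np.cos(y),np.sin(y)])
    for r in (79.5,60,39): print(r,proj(m,np.r_[c-r*e,46]))
E
```

```text
79.5 [435.68126215 238.1104036 ]
60 [398.95908154 217.44376446]
39 [357.92724393 194.35172125]
```

View pics/w5c.png

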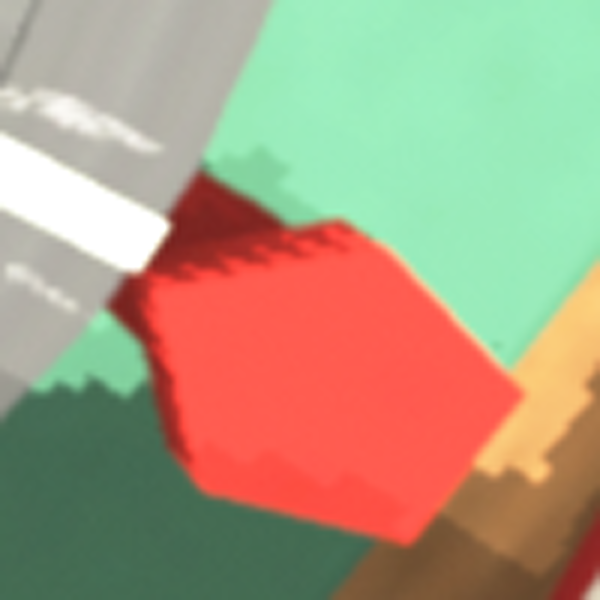

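View pics/s5.png

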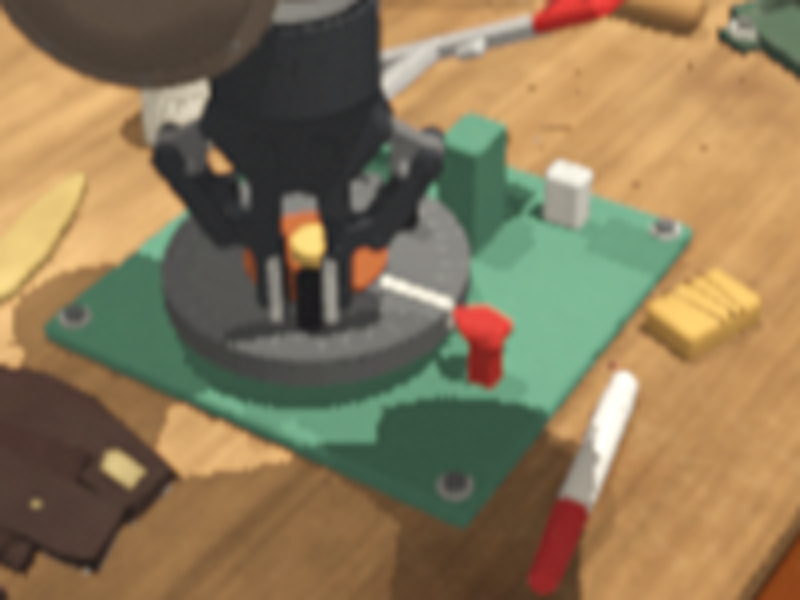

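The line is 0.034 rad short; the pointer tip at pixel (434,237) matches where calibration predicts it. Small push.

```bash
python3 -m crank '{"delta_pos": [[-0.0009,-0.00002,0],[-0.0009,-0.00002,0],[0,0,0],[0,0,0]], "twist": [0.017,0.017,0,0]}'
python3 - <<'E'
from h import *
s=arm.read_state();im,d=imaging.get_image("wrist"); cv2.imwrite("pics/w6.png",im)
np.savez("pics/w6.npz",d=d,p=s["position"],q=s["ee_rot"])
crop(im,340,170,480,275,5,"pics/w6c.png")
E
python3 -W ignore ang.py pics/w6.png pics/w6.npz|awk '$1>400||/tip/'
```

```text
clock: 5.78
position: [560.4, 126.5, 127.2]
ee_rot: [-0.266, 0.964, -0.0, -0.0]
contact_force: [-2.8, -0.6, 0.5]
gripper_width: 16.8
983 r 38.284267032159896 77.23074351543598 dir 183.69652 via centre 183.88651353051134 off -0.19107862121604535
red r min 77.39210867137669
tip [508.85677837  73.33287812] 186.1606258160709
pointer median [502.50655201  76.48453588] 183.58701847933443
```

View pics/w6c.png

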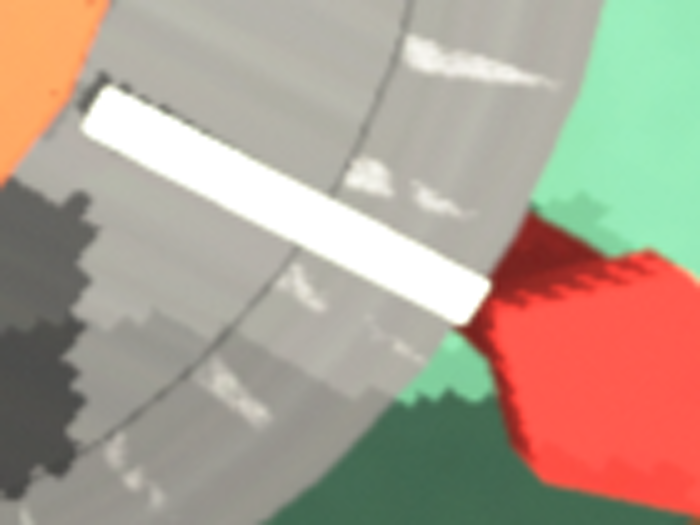

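The line now lies at 183.7–183.9°, against a target of 183.6°, and its end meets the pointer tip. I'll open, lift and check.

```bash
python3 -m crank '{"delta_pos": [[0,0,0],[0,0,0],[0,0,0]], "twist": [0,0,0]}' 0.4
python3 -m crank '{"delta_pos": [[0,0,-0.02],[0,0,-0.035],[0,0,-0.035],[0,0,-0.035],[0,0,-0.035],[0,0,0],[0,0,0],[0,0,0]], "twist": [0,0,0,0.12,0.12,0.12,0.115,0]}'
python3 - <<'E'
from h import *
s=arm.read_state();im,d=imaging.get_image("wrist"); cv2.imwrite("pics/w7.png",im)
np.savez("pics/w7.npz",d=d,p=s["position"],q=s["ee_rot"]);print(s["position"],R.from_quat(s["ee_rot"]).as_matrix().round(3))
E
python3 -W ignore ang.py pics/w7.png pics/w7.npz
```

```text
clock: 6.08
position: [561.6, 127.1, 127.9]
ee_rot: [-0.266, 0.964, 0.0, 0.001]
contact_force: [0.0, 0.4, 0.4]
gripper_width: 34.2
clock: 6.75
position: [561.1, 126.9, 288.6]
ee_rot: [-0.031, 1.0, 0.001, 0.001]
contact_force: [-0.4, 0.3, -0.5]
gripper_width: 34.2
[561.07432391 126.93981385 288.62420582] [[-0.998 -0.061  0.003]
 [-0.061  0.998  0.002]
 [-0.003  0.001 -1.   ]]
294 r 38.44335194070142 77.49564966677015 dir 183.48207 via centre 184.00461948081772 off -0.5281679621226747
red r min 79.84604380476543
tip [506.09006415  75.68788701] 184.30414426019334
pointer median [496.25226054  76.52640965] 183.31493406682577
```

View pics/w7.png

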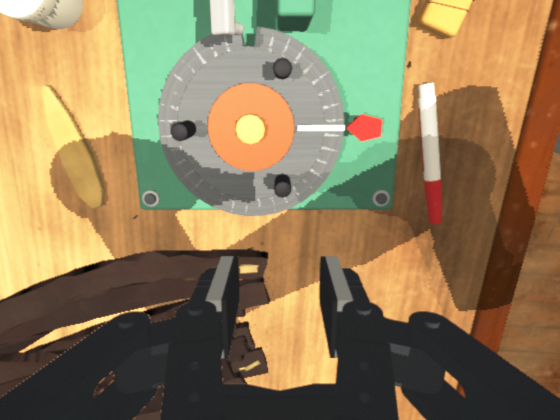

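The wrist view shows the hub at (250,129), with the line at row 127–128 meeting the pointer tip at (347,127) – aligned. Next I'll close the fingers and go above the pad.

```bash
python3 -m crank '{"delta_pos": [[0.0077,-0.0304,0],[0.0077,-0.0304,0],[0.0077,-0.0304,0],[0.0077,-0.0304,0],[0.0077,-0.0304,0],[0.0077,-0.0304,0],[0,0,0],[0,0,0]], "twist": [0,0,0,0,0,0,0,0]}' 0
python3 -m crank '{"delta_pos": [[0,0,0.025],[0,0,0.02],[0,0,0],[0,0,0]], "twist": [0,0,0,0]}'
python3 - <<'E'
from h import *
s=arm.read_state();im,d=imaging.get_image("wrist"); cv2.imwrite("pics/w8.png",im)
np.savez("pics/w8.npz",d=d,p=s["position"],q=s["ee_rot"])
im2,d2=imaging.get_image("side"); crop(im2,180,60,400,260,3,"pics/s8.png")
m=model("wrist",s);hsv=cv2.cvtColor(im,cv2.COLOR_BGR2HSV)
rd=(((hsv[...,0]<4)|(hsv[...,0]>174))&(hsv[...,1]>180)&(hsv[...,2]>90))&(d>0)
v,u=np.nonzero(rd);P=deproj(m,u,v,d[v,u]);k=P[:,2]>100;print(k.sum(),np.median(P[k],0),P[k].min(0),P[k].max(0))
E
```

```text
clock: 7.47
position: [525.8, -59.6, 287.0]
ee_rot: [-0.031, 1.0, -0.0, -0.0]
contact_force: [0.2, 0.2, -0.3]
gripper_width: 0.2
clock: 7.8
position: [526.2, -57.6, 241.7]
ee_rot: [-0.033, 0.999, -0.0, -0.001]
contact_force: [0.8, -0.9, 0.4]
gripper_width: -0.1
3457 [521.47990937 -67.20439431 152.34096747] [502.22208073 -77.09243658 137.34691904] [543.51033039 -42.82783122 160.81185383]
```

View pics/w8.png

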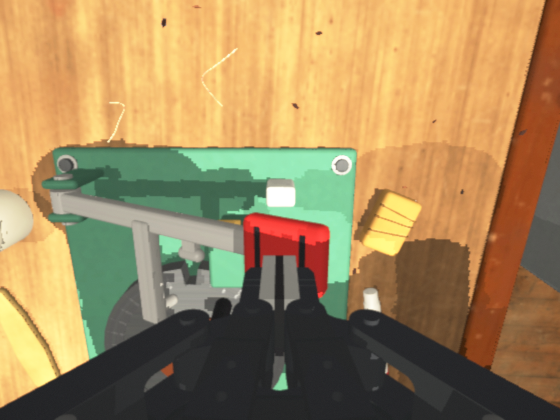

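View pics/s8.png

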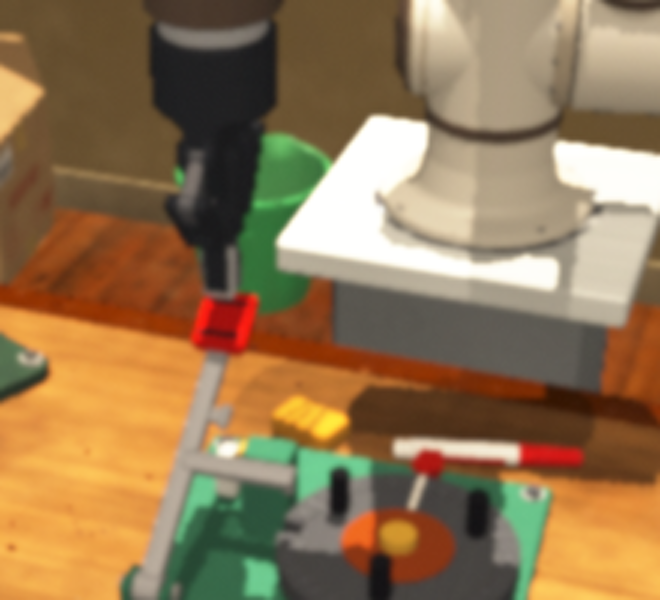

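The fingertips are centred over the pad (pad centre about (523,-60)), and the dial is still aligned. Now I'll press down along the lever's arc, in stages.

```bash
python3 -m crank '{"delta_pos": [[0,-0.002,0.006],[0,0,0.006],[0.004,0,0.0085],[0.004,0,0.0085],[0.004,0,0.0085],[0.0034,0,0.0093],[0.0034,0,0.0093],[0,0,0]], "twist": [0,0,0,0,0,0,0,0]}'
python3 -m crank '{"delta_pos": [[0.0025,0,0.0097],[0.0025,0,0.0097],[0,0,0]], "twist": [0,0,0]}'
python3 - <<'E'
from h import *
im2,d2=imaging.get_image("side"); crop(im2,180,100,400,300,3,"pics/s9.png")
E
```

```text
clock: 8.57
position: [506.2, -61.6, 184.6]
ee_rot: [-0.031, 1.0, -0.0, -0.001]
contact_force: [-0.9, 0.4, 4.0]
gripper_width: -0.1
clock: 8.82
position: [502.4, -61.9, 166.4]
ee_rot: [-0.032, 0.999, -0.0, 0.0]
contact_force: [0.3, -0.1, 4.3]
gripper_width: 0.1
```

View pics/s9.png

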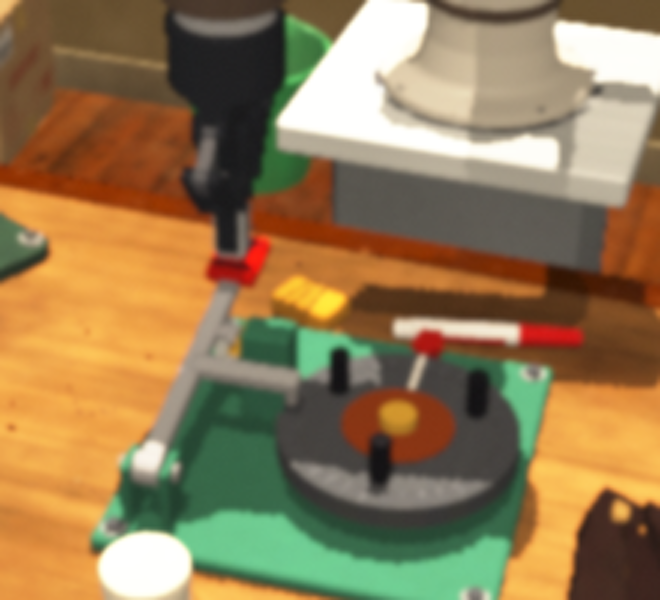

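The lever is following with about 4 N. Continuing through the latch.

```bash
python3 -m crank '{"delta_pos": [[0.001,0,0.007],[0.001,0,0.007],[0.001,0,0.006],[0,0,0]], "twist": [0,0,0,0]}'
python3 -m crank '{"delta_pos": [[0.0005,0,0.005],[0.0005,0,0.005],[0,0,0.002],[0,0,0]], "twist": [0,0,0,0]}'
```

```text
clock: 9.2
position: [499.2, -62.1, 146.8]
ee_rot: [-0.031, 1.0, -0.0, -0.0]
contact_force: [-0.9, -0.4, 2.4]
gripper_width: -0.0
clock: 9.53
position: [498.3, -62.1, 134.8]
ee_rot: [-0.032, 1.0, -0.0, -0.001]
contact_force: [-2.6, -0.6, 5.9]
gripper_width: 0.0
```

```bash
python3 -m crank '{"delta_pos": [[0,0,0.0015],[0,0,0.001],[0,0,0],[0,0,0]], "twist": [0,0,0,0]}'
python3 - <<'E'
from h import *
im2,d2=imaging.get_image("side"); crop(im2,180,100,400,300,3,"pics/s10.png")
E
```

```text
clock: 9.87
position: [498.2, -62.1, 132.6]
ee_rot: [-0.031, 1.0, -0.0, -0.001]
contact_force: [-1.7, -0.1, 6.1]
gripper_width: -0.2
```

View pics/s10.png

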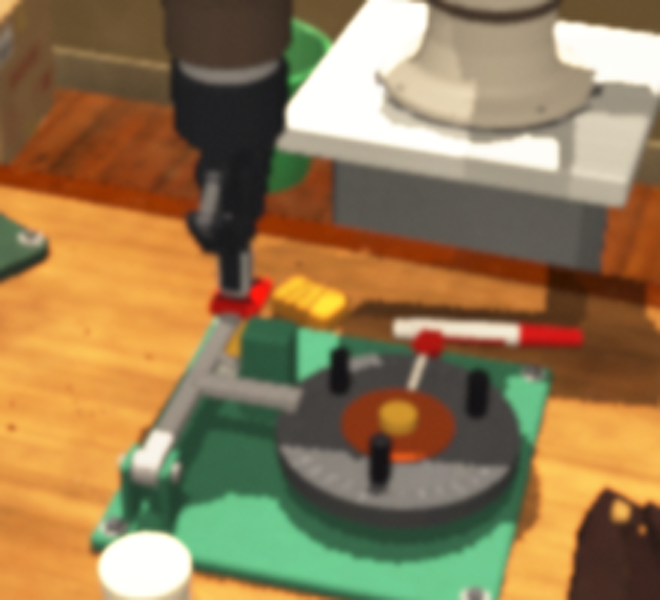

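The pin appears to be in the notch. I'll raise slowly and watch the force to see whether the latch holds.

```bash
python3 -m crank '{"delta_pos": [[0,0,-0.003],[0,0,-0.003],[0,0,0]], "twist": [0,0,0]}'
python3 -m crank '{"delta_pos": [[0,0,-0.005],[0,0,-0.005],[0,0,0]], "twist": [0,0,0]}'
python3 - <<'E'
from h import *
im2,d2=imaging.get_image("side"); crop(im2,180,100,400,300,3,"pics/s11.png")
E
```

```text
clock: 10.17
position: [498.7, -62.0, 139.1]
ee_rot: [-0.032, 1.0, -0.0, 0.0]
contact_force: [-1.0, -0.8, 3.7]
gripper_width: -0.0
clock: 10.42
position: [499.1, -61.8, 149.2]
ee_rot: [-0.032, 1.0, 0.0, 0.001]
contact_force: [0.3, 0.4, 1.0]
gripper_width: -0.0
```

View pics/s11.png

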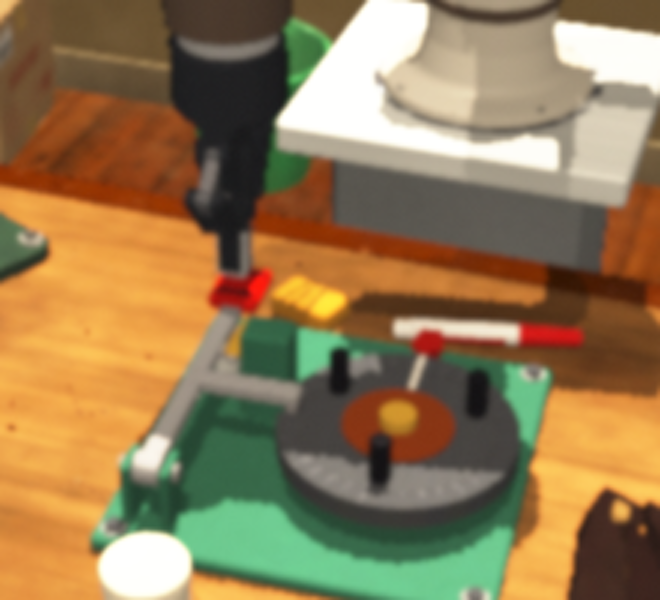

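```bash
python3 -m crank '{"delta_pos": [[0,0,-0.01],[0,0,-0.01],[0,0,0]], "twist": [0,0,0]}'
python3 - <<'E'
from h import *
im2,d2=imaging.get_image("side"); crop(im2,180,100,400,300,3,"pics/s12.png")
s=arm.read_state();im,d=imaging.get_image("wrist"); cv2.imwrite("pics/w12.png",im)
m=model("wrist",s);hsv=cv2.cvtColor(im,cv2.COLOR_BGR2HSV)
rd=(((hsv[...,0]<4)|(hsv[...,0]>174))&(hsv[...,1]>180)&(hsv[...,2]>90))&(d>0)
v,u=np.nonzero(rd);P=deproj(m,u,v,d[v,u]);k=(P[:,2]>52)&(P[:,1]<0);print(k.sum(),np.median(P[k],0),P[k].min(0),P[k].max(0))
E
```

```text
clock: 10.72
position: [499.5, -61.8, 169.8]
ee_rot: [-0.032, 0.999, 0.0, 0.002]
contact_force: [0.3, -0.2, -0.4]
gripper_width: -0.3
3475 [495.873612   -66.93561498  65.88648311] [474.18847143 -78.79137723  59.01897947] [518.32554803 -44.51449301  68.15666778]
```

View pics/s12.png

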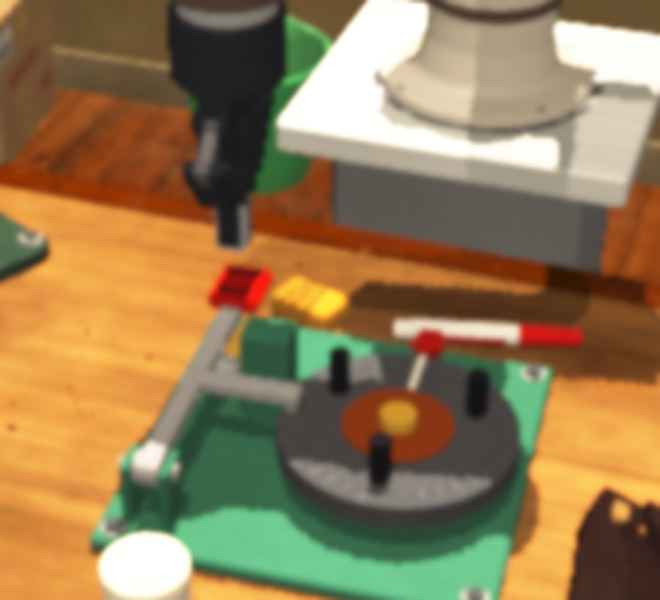

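View pics/w12.png

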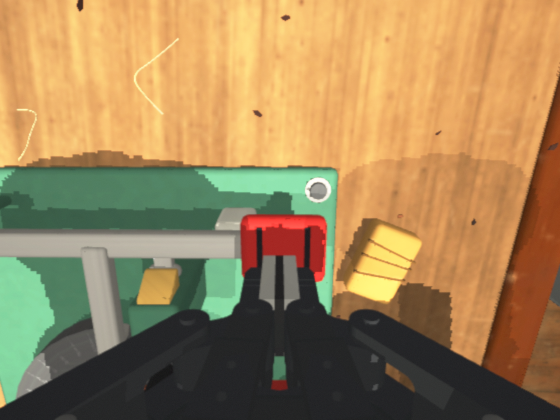

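The pad now stays at z ≈ 65 with the fingers clear and about 0 N, so the lever is latched. I'll retreat and do a last check.

```bash
python3 -m crank '{"delta_pos": [[0,0,-0.03],[0,0,-0.035],[0,0,-0.035],[0,0.02,-0.035],[-0.005,0.035,0],[-0.005,0.035,0],[0,0,0],[0,0,0]], "twist": [0,0,0,0,0,0,0,0]}'
python3 - <<'E'
from h import *
s=arm.read_state();im,d=imaging.get_image("wrist"); cv2.imwrite("pics/w13.png",im)
np.savez("pics/w13.npz",d=d,p=s["position"],q=s["ee_rot"]);print(s["contact_force"])
m=model("wrist",s);hsv=cv2.cvtColor(im,cv2.COLOR_BGR2HSV)
rd=(((hsv[...,0]<4)|(hsv[...,0]>174))&(hsv[...,1]>180)&(hsv[...,2]>90))&(d>0)
v,u=np.nonzero(rd);P=deproj(m,u,v,d[v,u]);k=(P[:,2]>52)&(P[:,1]<0);print(k.sum(),np.median(P[k],0))
im2,_=imaging.get_image("scene");cv2.imwrite("pics/f_scene.png",im2)
E
python3 -W ignore ang.py pics/w13.png pics/w13.npz
```

```text
clock: 11.48
position: [502.6, 29.9, 302.5]
ee_rot: [-0.033, 0.999, -0.0, -0.001]
contact_force: [0.4, -0.6, 0.2]
gripper_width: -0.2
[ 0.35897436 -0.61636418  0.19157873]
480 [496.8132956  -60.18902491  65.16439252]
250 r 38.42645578229385 77.90749817465101 dir 183.9615 via centre 184.20191300019144 off -0.24430230888033844
red r min 80.69302331404364
tip [505.00656045  74.94434012] 184.76217117533838
pointer median [491.94303955  73.23171555] 185.1345142358126
```

View pics/w13.png

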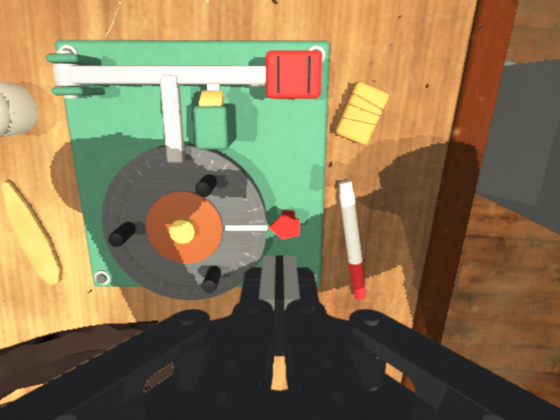

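View pics/f_scene.png

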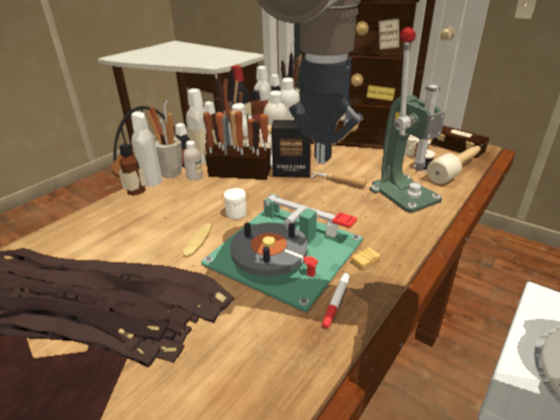

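The lever is level and latched: its pad is at (293,74), z ≈ 65, and the bolt sits over it near (211,97). The line at (245,228) meets the pointer tip at (270,227). The loose items are unmoved and nothing touches the robot, so I'm handing in.

```bash
python3 -c "
from bench import job_done
print(job_done())"
```

```text
the job is handed in; nothing more can be done
None
```

The dial is at its zero with the lever locked down, and I handed the job in at about 11.5 s of the 61 s allowed.

- **Dial:** I loosely caged the front peg between the fingers and swept it about 73° clockwise. The line's direction then measured 183.5–184.0° against about 183.6° for the table's axis. That is within about 0.01 rad, much less than the 0.05 the pin needs.
- **Lever:** I pressed the pad down along its arc with shut fingers, with the force never reading above about 6 N, then lifted off. The pad stayed level at z ≈ 65 mm (about 64 when locked) with nothing touching it.
- **Last checks:** With the arm clear and the force about 0 N, the line still met the pointer. The wax pot, beeswax, marker and bone folder looked unmoved by eye; I did not measure their positions.
- **Readings that disagreed:** My automatic pointer-tip reading varied from about 183.7 to 186.2° with viewpoint, because it also picked up the pointer's shaded side faces. I relied on the table's axis and close-up views instead. The force also read 3.7 N at the start of the lift, when I expected none, but the later checks confirmed that the latch was holding.

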